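Lock the ingredient bin with its curved pin

ROBOT

A 6-joint arm with a two-finger parallel gripper is mounted at the origin on the work surface. World frame = base frame: x ahead of the robot, y to its left, z up, the work surface at z = 0. Lengths are in m, angles in rad, forces in N, time in s.
With the tool pointing down it reaches from about 0.35 to 0.85 m from the base axis. Payload 8.1 kg.
Tool frame: the origin (TCP) lies midway between the tips of the shut fingers; the grasp point (between the pads) lies 19 mm behind it; z points along the fingers, y is the direction in which the jaws open and shut (so a half turn about z gives the same grasp; the last joint's range is limited). The gripper opens to 93 mm and grips with 3 to 60 N. Pads are 15 mm wide; open, the fingers measure 128 mm over their backs; the gripper's body (75 mm by 188 mm) begins 65 mm behind the grasp point.
Start: joints at [1.156, 0.13, 1.488, -0, 1.523, -0.085], TCP at [0.194, 0.568, 0.219] pointing down, gripper open.
Joint ranges: [-2.96, 2.96], [-0.89, 2.26], [0.02, 2.5], [-1.34, 4.48], [0, 2.73], [-2.66, 2.66]. Speed limits (rad/s): [2.39, 2.39, 2.79, 3.14, 3.14, 3.14].

INTERFACE

Orientations are given as a rotation vector (axis times angle).
In Python, from plant import robot, optics, ticket gives the robot as it stands.
- The arm moves only by the tool send_rows, never from a script. Its argument "targets" is a list of rows, each a list of 3 entries, a list of its own where there are three numbers: the opening, from -1 (shut) to 1 (fully open), then the shift along the tool's x, y, z in mm, then the turn about the tool's z in rad. A call has 1 to 12 rows; each row shifts and turns the commanded pose from where the row before left it, along the tool's axes as they then stand; what a row does not reach is not made up. A row lasts 1/10 s, in which the tool goes at most 50 mm and 8.59 degrees, less where a joint would pass 70% of its speed; a pose out of reach is approached as far as the arm can. A call with a gripper value outside its range is refused whole. The fingers move at their own pace and stop on an object; "newtons" is the grip in N (left out, the last holds). Time passes only in rows, so rows that do not move let the fingers close. It gives the time, the measured TCP pose, the force and the opening at its end, in the units of the state.
- robot.read_state(): the state, without advancing time (a new reading comes with each control period).
- optics.read_camera(name): name is "scene" or "top"; returns a dict with "color" (400x640x3 uint8, red, green, blue), "K" (3x3 intrinsics, pixels), "k1" (the pictures are not rectified: a ray, as slopes to the right and down, at radius r is drawn at 1 + k1 r^2 times it, then the intrinsics apply), "position" and "orientation" of the camera in the world. Camera axes: x right, y up, looking along -z (the intrinsics and any distortion apply to the point x, -y, -z); pixel columns grow to the right and rows downward; lengths in m; the calibration is good to about 2 mm. A picture is of the moment at which its call begins. There is no depth.
- ticket.close_job(): hands the job in, once; it reports no verdict.
Trained networks look in the newest picture that a camera, given by its name, has taken for a name from the list of things; names that differ only in an ending like _2 or _b are one class to them, and where a whole thing is asked for, a point or a joint stands for the part that bears it (a point fixed in the world has none). Each returns a list of dicts, best first, with "confidence" (0 to 1); they miss things now and then, are a little off and sometimes report something else, mostly with a low value. They report only what shows in the picture. A call takes as long as a camera call. They do not tell look-alikes from the thing itself.
- optics.cut_out(camera, name): "region" (400x640 bool, what is visible of it) and "point" ([column, row] in pixels, amid what is visible of it).
The state is a dict: "t": time; "q": joint angles; "dq": joint speeds; "joint_torque": joint torques, N m; "tool_pos": TCP position; "orientation": TCP orientation; "force": force on the tool from outside, world axes, zero at the start; "wrist_torque": the same for the moment, N m; "opening": finger opening in m.
Only numpy, scipy, OpenCV 4.12 (cv2) and the standard library are available. Lean on these libraries where they do the work, as an engineer would, in place of code of your own. Each camera call takes 0.05 s, during which the arm holds its last target.

TASK

Press the lid of the slant-front ingredient bin fully shut, so that its slotted strap drops over the steel eye. Then pick up the curved locking pin by its grip and thread it through the eye, following its bend, until the eye sits about the middle of the bend, and leave it hanging there at rest. Leave the jar, the can and the roll of tape where they are.

Things in the scene. Friction and masses are not known exactly. Their poses are not given: they have to be found in the camera images.
- lid (a joint): angle of the bin's grey lid, rad: 0 fully shut, in the plane of the 28 degree slope; grows as its lower edge lifts (starts open 0.6 to 1.1). It hinges on the bin's upper, far edge; hinge friction holds it where it is left, and up to about 4 N down at lid_push moves it. Open, it hangs over the eye.
- lid_push (a point): point on the lid's upper face, mid-width, 90 mm from the hinge line. The lid is 129 mm from hinge to lower edge, 220 mm wide, 5 mm thick; from its lower edge a slotted steel strap 34 mm wide, 3 mm thick goes on 62 mm. Axes move with the lid: x from lower edge to hinge, y left along the hinge, z out of the upper face.
- lid_hinge (a point): middle of the lid's hinge line, 147 mm above the bench; the hinge axis is its y. Axes move with the lid, as for lid_push, the point stays; lid_push lies at (-90, 0, 5) mm in these axes.
- bin: white slant-front bin fixed to the bench, 221 mm deep, 220 mm wide, 30 mm high at the front edge, 147 mm at the far edge. Origin: on the bench, 110 mm behind the front edge, mid-width; x from the low front to the high back, z up. The 28 degree slope is first a fixed apron, 120 mm along the slope, then the lid.
- eye: steel eye fixed on the apron, 92 mm up the slope from the front edge, mid-width: a ring of 6 mm bar, 20 mm hole, 32 mm across outside. Origin: centre of the hole, 16 mm above the apron. Axes: x up the slope, y left across it = the axis of the hole, z square out of the slope (28 degrees from vertical, leaning to the front).
- pin: loose locking pin, 65 to 120 g: a C of 6 mm steel bar with a black plastic grip standing square to its plane. Starts flat on the bench, grip up, left or right of the bin (place swapped at random with the jar's). Origin: centre of the C's circle, at its underside (bar centre line at z = 3 mm); z along the grip, away from the C. Hanging finished, its axes are roughly the eye's.
- pin_center (a point): centre of the C's circle, bar-centre height: (0, 0, 3) mm in the pin's frame, same axes. Bar centre line: radius 35 mm, from the free tip at +80 degrees (counter-clockwise from x, seen from the grip's side) through 0 degrees (+x, which hangs in the eye at the end) and -90 degrees to -190 degrees, then in to the grip's foot at (-26, 0) mm; the gap in the C is 90 degrees.
- pin_tip (a point): round free end of the bar: (6, 34.5, 3) mm in the pin's frame. To thread: grip pointing out of the slope, circle's centre kept 35 mm down the slope from the eye's centre, turn the pin counter-clockwise (seen from the grip's side); the tip then goes through the eye from its -y to its +y side.
- pin_grip (a point): point in the grip, (-26, 0, 42) mm in the pin's frame. The grip is a block 22 mm along the pin's x, 14 mm along its y, from z = 16 to 56 mm: pinch it across the 14 mm.
- jar: closed jar, 64 mm across, 100 mm high, a bystander; origin under its middle
- can: closed can with paper label, 74 mm across, 85 mm high, a bystander; origin under its middle
- tape: roll of amber tape lying flat, 90 mm across, 25 mm high, a bystander; origin under its middle
Mind the look-alikes: they are no part of the job. Leave any blue or purple look-alike of the pin alone.

How it is judged:
By the outcome, as a careful person would: the job done as asked, in the order asked, and still so for the second after the job is handed in, with the robot touching nothing.
It also fails if it takes over 67 s, if anything falls off the work surface, if the arm or the gripper's body presses on something with over 40 N, if the wrist force passes 120 N, or if a joint passes its speed limit or range.

## Working session

There is one attempt and no reset: what is moved stays moved. The work goes in short steps, Python scripts to look and compute and a tool call to move; the robot and the scene stay as the last step left them, time stands still between calls to the robot, and variables do not carry over. Pictures are saved under pics/ and viewed, and the job is handed in when it is done.

Besides the shell and the picture viewer there is one more tool, called after "Request:" by a JSON object that holds its "op" and its "data", one argument or row to a line. send_rows: Moves the arm, as the interface text tells. Its arguments: {"type":"object","properties":{"targets":{"type":"array","items":{"type":"array"}},"newtons":{"type":"number"}},"required":["targets"]}

```bash
ls; mkdir -p pics
python3 - <<'E'
from plant import robot, optics, ticket
import cv2
print(robot.read_state())
for n in ("scene","top"):
    c=optics.read_camera(n)
    cv2.imwrite(f"pics/{n}0.png",c["color"][:,:,::-1])
    print(n,c["K"],c["k1"],c["position"],c["orientation"])
E
```

```text
pics
{'t': 0.0, 'q': array([ 1.15563743e+00,  1.31150260e-01,  1.48926170e+00,  1.78685285e-05,
        1.52297422e+00, -8.53979613e-02]), 'dq': array([ 1.95149980e-04,  4.26495865e-04, -3.84199766e-04,  1.20715519e-03,
        6.91510507e-05,  3.24312818e-04]), 'joint_torque': array([ 1.77310616e-03, -5.59856915e+01, -4.91749942e+01,  7.67496089e-02,
        3.56750528e-02, -1.56266683e-04]), 'tool_pos': array([0.19403755, 0.56717379, 0.2176036 ]), 'orientation': array([-5.15568904e-01, -3.09852969e+00,  2.72213683e-03]), 'force': array([-0.13206524, -1.01027039, -0.04858985]), 'wrist_torque': array([ 0.01095145, -0.00952367,  0.03421336]), 'opening': 0.0933126628726725}
scene [[410.77792602   0.         326.13981947]
 [  0.         410.77792602 207.75997381]
 [  0.           0.           1.        ]] -0.024429091022899124 [0.98110929 0.71630359 0.96222524] [0.28455122 0.97599634 2.45426677]
top [[364.10985656   0.         317.68462211]
 [  0.         364.10985656 199.24805175]
 [  0.           0.           1.        ]] -0.029174783072761407 [0.44694227 0.02966106 0.98657695] [ 0.08369637 -0.0896509  -1.55909241]
```

View pics/scene0.png

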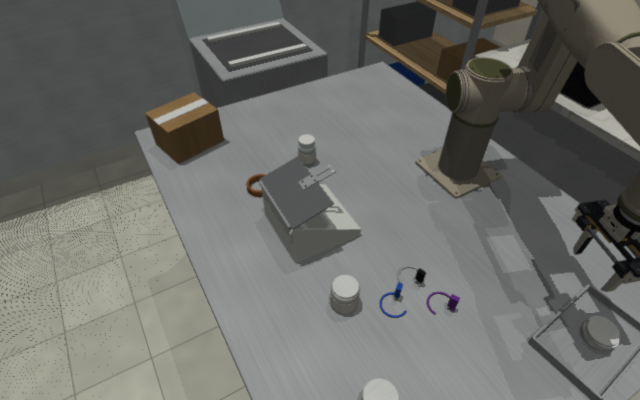

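View pics/top0.png

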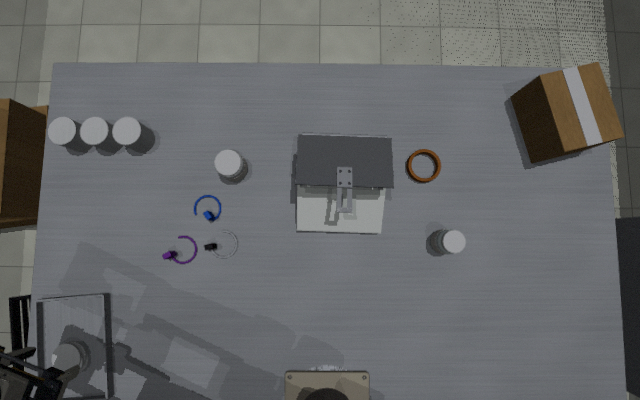

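```bash
cat > h.py <<'E'
import numpy as np, cv2
from scipy.spatial.transform import Rotation as R
from plant import robot, optics, ticket
def proj(c,P):
    P=np.atleast_2d(P); p=(P-c["position"])@R.from_rotvec(c["orientation"]).as_matrix()
    s=np.c_[p[:,0]/-p[:,2],-p[:,1]/-p[:,2]]
    s=s*(1+c["k1"]*(s**2).sum(1,keepdims=True))
    K=c["K"]; return np.c_[s[:,0]*K[0,0]+K[0,2],s[:,1]*K[1,1]+K[1,2]]
def back(c,uv,z):
    uv=np.atleast_2d(np.asarray(uv,float)); K=c["K"]
    d=np.c_[(uv[:,0]-K[0,2])/K[0,0],(uv[:,1]-K[1,2])/K[1,1]]
    s=d.copy()
    for _ in range(10): s=d/(1+c["k1"]*(s**2).sum(1,keepdims=True))
    r=np.c_[s[:,0],-s[:,1],-np.ones(len(s))]@R.from_rotvec(c["orientation"]).as_matrix().T
    t=(z-c["position"][2])/r[:,2]
    return c["position"]+r*t[:,None]
def crop(c,u0,v0,u1,v1,f,name,pts=()):
    im=cv2.resize(c["color"][v0:v1,u0:u1,::-1],None,fx=f,fy=f,interpolation=cv2.INTER_CUBIC)
    for p in pts:
        cv2.circle(im,(int((p[0]-u0+.5)*f),int((p[1]-v0+.5)*f)),2,(0,0,255),-1)
    cv2.imwrite(name,im)
E
python3 - <<'E'
from h import *
import pickle
D={}
for n in ("scene","top"):
    c=optics.read_camera(n); D[n]=c
    for k in ("pin","bin","lid","eye","jar","can","tape"):
        r=optics.cut_out(n,k)
        D[n,k]=r
        for o in r: 
            print(n,k,round(o["confidence"],2),np.round(o["point"],1),o["region"].sum(),np.round(back(c,o["point"],0.0)[0],3))
pickle.dump(D,open("d0.pkl","wb"))
crop(D["scene"],230,130,470,330,3,"pics/s1.png")
crop(D["top"],150,110,410,270,3,"pics/t1.png")
E
```

```text
scene pin 0.69 [395.1 296. ] 194 [0.51  0.308 0.   ]
scene pin 0.62 [416.5 274.7] 195 [0.415 0.283 0.   ]
scene pin 0.51 [448.4 301.7] 221 [0.396 0.394 0.   ]
scene bin 0.69 [302.7 209.6] 6279 [ 0.575 -0.098  0.   ]
scene lid 0.75 [299.6 192.7] 2938 [ 0.548 -0.171  0.   ]
scene jar 0.87 [310.8 147.9] 497 [ 0.399 -0.364  0.   ]
scene can 0.68 [347.2 291.5] 1005 [0.614 0.232 0.   ]
scene tape 0.74 [252.9 180.3] 182 [ 0.659 -0.305  0.   ]
top pin 0.71 [210.6 214.9] 147 [0.511 0.317 0.   ]
top pin 0.55 [175.7 256. ] 197 [0.399 0.407 0.   ]
top pin 0.47 [213.5 246.2] 44 [0.426 0.306 0.   ]
top bin 0.72 [342.  179.2] 8956 [ 0.612 -0.04   0.   ]
top bin 0.31 [213.8 246.7] 162 [0.425 0.305 0.   ]
top lid 0.83 [343.  161.3] 5122 [ 0.663 -0.042  0.   ]
top jar 0.69 [449.9 240.6] 778 [ 0.447 -0.333  0.   ]
top can 0.74 [231.3 164.2] 822 [0.651 0.266 0.   ]
top tape 0.81 [430.6 159. ] 421 [ 0.672 -0.286  0.   ]
top tape 0.2 [211.8 246.2] 68 [0.426 0.31  0.   ]
```

View pics/s1.png

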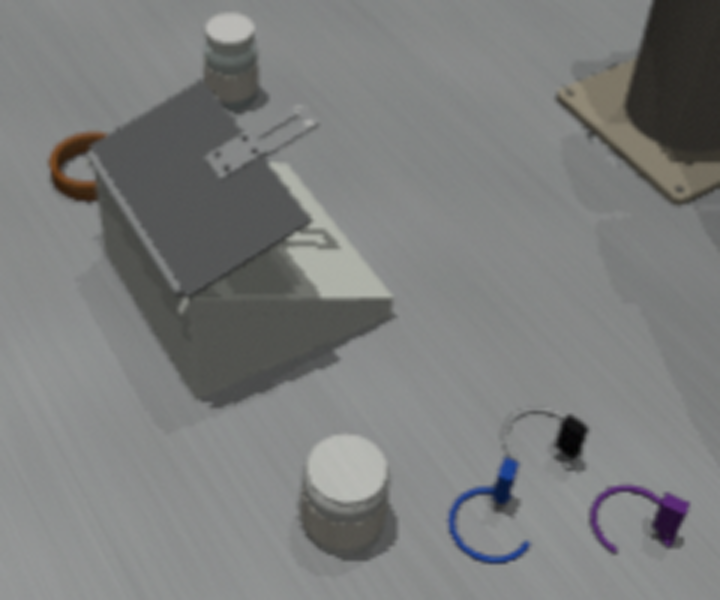

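View pics/t1.png

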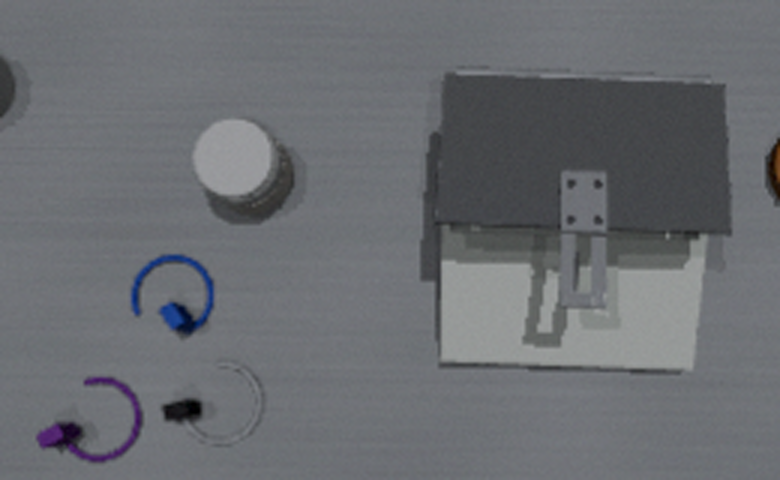

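```bash
cat > fit.py <<'E'
from h import *
import pickle
from scipy.optimize import least_squares
D=pickle.load(open("d0.pkl","rb"));S,T=D["scene"],D["top"]
th=np.deg2rad(28)
def binw(p,P):
    P=np.atleast_2d(P); c,s=np.cos(p[2]),np.sin(p[2])
    return np.c_[p[0]+c*P[:,0]-s*P[:,1],p[1]+s*P[:,0]+c*P[:,1],P[:,2]]
def lidp(p,P): # lid frame -> bin
    P=np.atleast_2d(P); a=th-p[3]  # slope angle of lid
    x=np.c_[P[:,0]*np.cos(a)-P[:,2]*np.sin(a)+.110,P[:,1],P[:,0]*np.sin(a)+P[:,2]*np.cos(a)+.147]
    return binw(p,x)
def full(uv,u0,v0,f=3): return np.array(uv)/f+[u0,v0]-.5
if __name__=="__main__":
    sc=lambda *a: full(a,230,130); tc=lambda *a: full(a,150,110)
    obs=[(S,'b',(-.110,.110,.03),sc(390,298)),(S,'b',(-.11,.11,0),sc(394,316)),(S,'b',(.11,.11,0),sc(207,402)),
     (S,'l',(0,.11,.005),sc(183,293)),(S,'l',(0,-.11,.005),sc(93,152)),(S,'l',(-.129,.11,.005),sc(310,220)),
     (S,'l',(-.129,-.11,.005),sc(205,84)),(S,'l',(-.191,.017,.005),sc(318,124)),(S,'l',(-.191,-.017,.005),sc(300,108)),
     (T,'b',(-.110,.110,.03),tc(439,364)),(T,'b',(-.11,-.11,.03),tc(695,370)),
     (T,'l',(0,.11,.005),tc(445,72)),(T,'l',(0,-.11,.005),tc(724,84)),(T,'l',(-.129,.11,.005),tc(438,224)),
     (T,'l',(-.129,-.11,.005),tc(730,234)),(T,'l',(-.191,.017,.005),tc(560,304)),(T,'l',(-.191,-.017,.005),tc(606,308))]
    def f(p):
        return np.concatenate([(proj(c,(binw if k=='b' else lidp)(p,P))[0]-uv) for c,k,P,uv in obs])
    r=least_squares(f,[.61,-.04,0,.8],loss="soft_l1")
    print(r.x); print(np.round(f(r.x).reshape(-1,2),1)); np.save("bin.npy",r.x)
    p=r.x
    eye=binw(p,[-.11+.092*np.cos(th)-.016*np.sin(th),0,.03+.092*np.sin(th)+.016*np.cos(th)])
    print("eye",eye,"push",lidp(p,[-.09,0,.005]), "tip strap",lidp(p,[-.191,0,.005]))
    # pin
    ob=[(T,tc(182,410),0),]
E
python3 fit.py
python3 - <<'E'
from h import *
import pickle
D=pickle.load(open("d0.pkl","rb"));S,T=D["scene"],D["top"]
crop(S,380,250,480,325,8,"pics/s2.png")
crop(T,190,220,265,270,10,"pics/t2.png")
E
```

```text
[ 0.58075567 -0.03161032 -0.02629107  0.74239275]
[[ 1.  -0.5]
 [-1.1 -0.1]
 [-3.8 -0.9]
 [ 1.4  1. ]
 [-1.1 -2.5]
 [ 1.2  0.4]
 [-0.4 -1.2]
 [ 1.   0.4]
 [ 1.  -1.3]
 [ 0.7 -1.7]
 [-0.8 -0.6]
 [-0.1  0. ]
 [ 0.2 -0.5]
 [-0.9 -0.3]
 [ 0.4 -0.1]
 [-0.2  0.8]
 [ 0.1  0.1]]
eye [[ 0.54448784 -0.03065658  0.08731855]] push [[ 0.60488315 -0.0322448   0.17442885]] tip strap [[ 0.50714992 -0.0296747   0.19977862]]
```

View pics/s2.png

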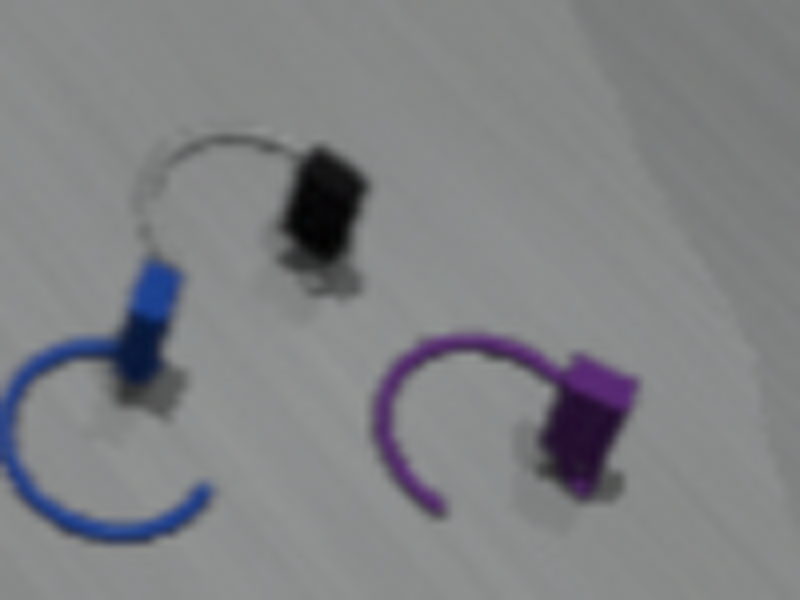

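View pics/t2.png

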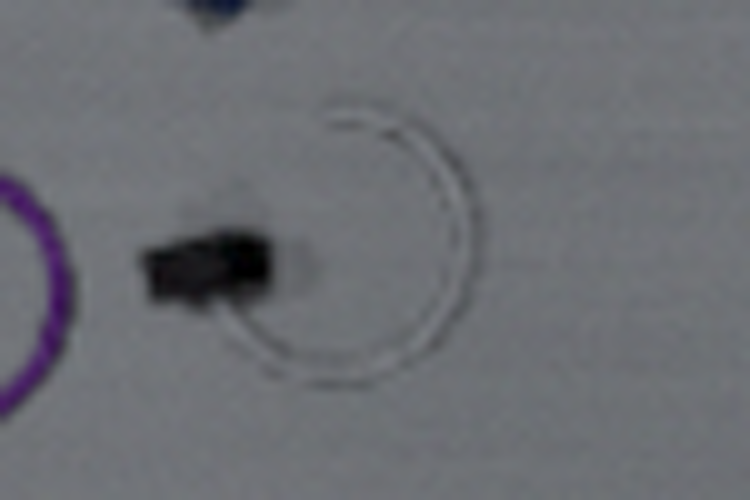

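```bash
cat > pinfit.py <<'E'
from h import *
import pickle
from scipy.optimize import minimize
D=pickle.load(open("d0.pkl","rb"));S,T=D["scene"],D["top"]
corn=np.array([[a,b,z] for a in(-.037,-.015) for b in(-.007,.007) for z in(.016,.056)])
def pw(p,P):
    P=np.atleast_2d(P);c,s=np.cos(p[2]),np.sin(p[2]); return np.c_[p[0]+c*P[:,0]-s*P[:,1],p[1]+s*P[:,0]+c*P[:,1],P[:,2]]
f=8
def soft(c,box,ph):
    u0,v0,u1,v1=box; g=c["color"][v0:v1,u0:u1].astype(float).mean(2)
    return g
boxes=[(T,(200,238,222,256)),(S,(410,264,432,290))]
def cost(p):
    e=0
    for c,(u0,v0,u1,v1) in boxes:
        g=soft(c,(u0,v0,u1,v1),0); bg=np.percentile(g,80); fg=np.percentile(g,3)
        obs=np.clip((bg-10-g)/(bg-10-fg-10),0,1)
        q=(proj(c,pw(p,corn))-[u0,v0]+.5)*f
        m=np.zeros(((v1-v0)*f,(u1-u0)*f),np.uint8)
        cv2.fillConvexPoly(m,cv2.convexHull(np.round(q*16).astype(np.int32)),255,shift=4)
        m=cv2.resize(m,(u1-u0,v1-v0),interpolation=cv2.INTER_AREA)/255.
        e+=np.abs(m-obs).sum()
    # arc
    a=(np.array([[463,240],[337,370],[432,332],[420,153],[345,113],[250,340]])/10+[190,220]-.5)
    w=back(T,a,.003)[:,:2]-p[:2]
    e+=((np.hypot(*w.T)-.035)**2).sum()/.002**2*1.5
    tip=back(T,np.array([330,113])/10+[190,220]-.5,.003)[0,:2]
    t=pw(p,[.006,.0345,.003])[0,:2]
    e+=((t-tip)**2).sum()/.004**2
    return e
c0=back(T,np.array([335,242])/10+[190,219.5]-.0,.003)[0]
best=None
for y in np.deg2rad([-90,-80,-75,-65]):
    r=minimize(cost,[c0[0],c0[1],y],method="Nelder-Mead",options=dict(initial_simplex=np.array([[c0[0],c0[1],y],[c0[0]+.005,c0[1],y],[c0[0],c0[1]+.005,y],[c0[0],c0[1],y+.15]])))
    print(r.x,np.rad2deg(r.x[2]),r.fun)
    if best is None or r.fun<best.fun: best=r
p=best.x;np.save("pin.npy",p)
print("grip",pw(p,[-.026,0,.042]))
an=np.deg2rad(np.arange(80,-191,-10)); arc=np.c_[.035*np.cos(an),.035*np.sin(an),0*an+.003]
pts=np.r_[pw(p,arc),pw(p,corn)]
crop(S,390,250,450,300,10,"pics/s3.png",proj(S,pts)); crop(T,190,220,265,270,10,"pics/t3.png",proj(T,pts))
a=cv2.imread("pics/s3.png");b=cv2.imread("pics/t3.png");h=400
cv2.imwrite("pics/st3.png",np.hstack([cv2.resize(a,(390,325)),cv2.resize(b,(390,325))]))
E
python3 pinfit.py
```

```text
[ 0.43316121  0.27889638 -1.33741957] -76.62849664186719 73.36061977581394
[ 0.43302515  0.27881525 -1.34554596] -77.09410470324323 73.26885287848349
[ 0.43310317  0.27885818 -1.34065818] -76.81405548868554 73.34302448797122
[ 0.43367841  0.2789749  -1.3352382 ] -76.5035135045866 73.35510816656355
grip [[0.42721804 0.30415844 0.042     ]]
```

View pics/st3.png

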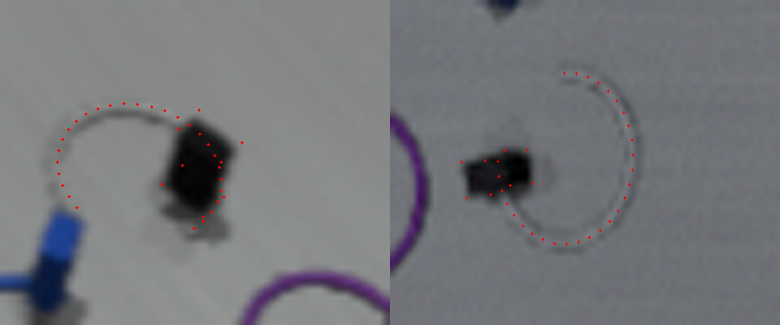

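```bash
cat >> h.py <<'E'
def phi(st=None):
    st=st or robot.read_state(); M=R.from_rotvec(st["orientation"]).as_matrix()
    return np.arctan2(M[1,1],M[0,1])
def totool(d,ph):
    d=np.asarray(d,float)*1000
    return np.round([-np.sin(ph)*d[0]+np.cos(ph)*d[1],np.cos(ph)*d[0]+np.sin(ph)*d[1],-d[2]],1)
E
python3 - <<'E'
from h import *
s=robot.read_state();print(np.rad2deg(phi(s)),phi(s))
b=np.load("bin.npy"); f=np.pi/2+b[2]
print("turn",-(f-phi(s)))
d=np.array([.603,-.032,.25])-s["tool_pos"]
print(totool(d,f), totool(d,f)/16)
E
```

```text
71.10288261373887 1.2409794092687747
turn -0.3035258448304561
[-424.3 -588.7  -31.4] [-26.51875 -36.79375  -1.9625 ]
```

Request:
{"op": "send_rows", "data": {
  "targets": [
    [-1, [0, 0, -12], -0.1],
    [-1, [0, 0, -12], -0.1],
    [-1, [0, 0, -8], -0.1],
    [-1, [-26.5, -36.8, 0], 0],
    [-1, [-26.5, -36.8, 0], 0],
    [-1, [-26.5, -36.8, 0], 0],
    [-1, [-26.5, -36.8, 0], 0],
    [-1, [-26.5, -36.8, 0], 0],
    [-1, [-26.5, -36.8, 0], 0],
    [-1, [-26.5, -36.8, 0], 0],
    [-1, [-26.5, -36.8, 0], 0],
    [-1, [-26.5, -36.8, 0], 0]
  ],
  "newtons": 20
}}

```text
t: 2.1
tool_pos: [0.4236, 0.2279, 0.251]
orientation: [0.047, 3.14, 0.001]
force: [0.6, 0.1, 0.0]
opening: 0.0027
```

Request:
{"op": "send_rows", "data": {
  "targets": [
    [-1, [-26.5, -36.8, 0], 0],
    [-1, [-26.5, -36.8, 0], 0],
    [-1, [-26.5, -36.8, 0], 0],
    [-1, [-26.5, -36.8, 0], 0],
    [-1, [-26.5, -36.8, 0], 0],
    [-1, [-26.5, -36.8, 0], 0],
    [-1, [-20, -36.8, 0], 0],
    [-1, [0, 0, 0], 0],
    [-1, [0, 0, 0], 0]
  ]
}}

```text
t: 3.0
tool_pos: [0.5941, -0.0342, 0.2502]
orientation: [-0.05, -3.14, -0.001]
force: [0.4, -0.2, 0.3]
opening: 0.0008
```

Request:
{"op": "send_rows", "data": {
  "targets": [
    [-1, [-9, 2, 20], 0],
    [-1, [0, 0, 25], 0],
    [-1, [0, 0, 15], 0],
    [-1, [0, 0, 10], 0],
    [-1, [0, 0, 10], 0],
    [-1, [0, 0, 10], 0],
    [-1, [0, 0, 10], 0],
    [-1, [0, 0, 10], 0],
    [-1, [0, 0, 10], 0]
  ]
}}

```text
t: 3.9
tool_pos: [0.604, -0.0316, 0.1306]
orientation: [0.047, 3.139, -0.0]
force: [0.4, -0.2, 3.1]
opening: 0.0003
```

Run:
```python
from h import *
s=robot.read_state();print(s["tool_pos"],s["force"])
c=optics.read_camera("scene");crop(c,230,100,470,300,3,"pics/s4.png")
```

```text
[ 0.60399085 -0.03164316  0.13057386] [ 0.37605852 -0.15007285  3.07081089]
```

View pics/s4.png

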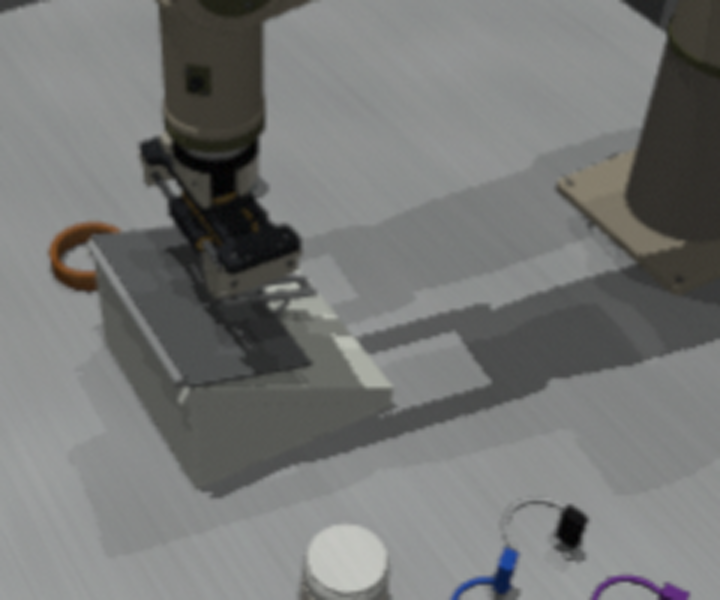

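The lid is closing under about 3 N: the left lid edge at (310,365) is near the apron and the strap at (280,290) is coming down. I'll continue in smaller steps.

Request:
{"op": "send_rows", "data": {
  "targets": [
    [-1, [0, 0, 4], 0],
    [-1, [0, 0, 4], 0],
    [-1, [0, 0, 4], 0],
    [-1, [0, 0, 2], 0],
    [-1, [0, 0, 0], 0]
  ]
}}

```text
t: 4.45
tool_pos: [0.6028, -0.0316, 0.1162]
orientation: [-0.047, -3.14, 0.0]
force: [0.0, -0.6, 1.0]
opening: 0.0006
```

Request:
{"op": "send_rows", "data": {
  "targets": [
    [-1, [0, 0, 2], 0],
    [-1, [0, 0, 2], 0],
    [-1, [0, 0, 0], 0]
  ]
}}

```text
t: 4.75
tool_pos: [0.603, -0.0316, 0.1124]
orientation: [-0.047, -3.141, 0.0]
force: [0.2, 0.4, 1.0]
opening: 0.0008
```

Request:
{"op": "send_rows", "data": {
  "targets": [
    [-1, [0, 0, 2], 0],
    [-1, [0, 0, 1], 0],
    [-1, [0, 0, 0], 0]
  ]
}}

```text
t: 5.05
tool_pos: [0.6036, -0.0316, 0.1113]
orientation: [0.047, 3.14, -0.0]
force: [-4.7, 0.9, 12.5]
opening: 0.0004
```

Run:
```python
from h import *
s=robot.read_state();print(s["tool_pos"],s["force"])
c=optics.read_camera("scene");crop(c,230,100,470,300,3,"pics/s5.png")
```

```text
[ 0.60359536 -0.03162028  0.11132692] [-4.69318891  0.92678716 12.50637128]
```

View pics/s5.png

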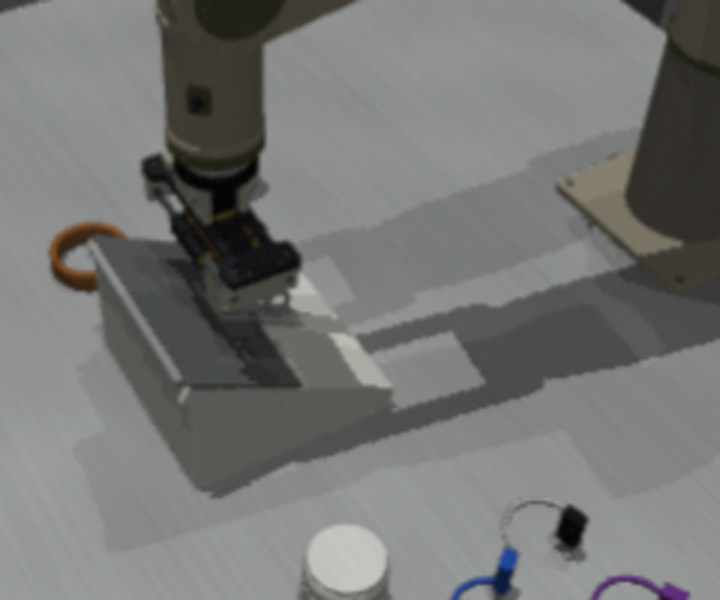

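```bash
cat >> h.py <<'E'
def plan(p0,f0,p1,turn,n):
    """rows; simulates rounding"""
    p=np.array(p0,float);f=f0;out=[]
    t=np.round(turn/n,3)
    for i in range(n):
        d=(np.array(p1)-p)/(n-i)
        s=np.round(totool(d,f),0); out.append((s.tolist(),t))
        m=s/1000; p=p+np.array([-np.sin(f)*m[0]+np.cos(f)*m[1],np.cos(f)*m[0]+np.sin(f)*m[1],-m[2]]); f-=t
    for o in out: print([o[0],float(o[1])])
    print("end",p,np.rad2deg(f))
E
python3 - <<'E'
from h import *
s=robot.read_state();f=phi(s)
pf=np.load("pin.npy")[2]+np.pi/2
p=s["tool_pos"]
plan([p[0],p[1],.231],f,[.427,.304,.15],f-pf,10)
E
```

```text
[[19.0, 33.0, 8.0], 0.132]
[[23.0, 30.0, 8.0], 0.132]
[[27.0, 27.0, 8.0], 0.132]
[[30.0, 23.0, 8.0], 0.132]
[[33.0, 19.0, 8.0], 0.132]
[[35.0, 15.0, 8.0], 0.132]
[[36.0, 10.0, 8.0], 0.132]
[[38.0, 5.0, 8.0], 0.132]
[[38.0, 0.0, 8.0], 0.132]
[[37.0, -4.0, 9.0], 0.132]
end [0.42707513 0.30370316 0.15      ] 12.667234586358378
```

Request:
{"op": "send_rows", "data": {
  "targets": [
    [-1, [0, 0, -40], 0],
    [-1, [0, 0, -40], 0],
    [-0.2, [0, 0, -40], 0]
  ]
}}

```text
t: 5.4
tool_pos: [0.6023, -0.0315, 0.2302]
orientation: [-0.047, -3.139, -0.0]
force: [0.3, 0.4, 0.3]
opening: 0.0045
```

Request:
{"op": "send_rows", "data": {
  "targets": [
    [-0.2, [19, 33, 8], 0.132],
    [-0.2, [23, 30, 8], 0.132],
    [-0.2, [27, 27, 8], 0.132],
    [-0.2, [30, 23, 8], 0.132],
    [-0.2, [33, 19, 8], 0.132],
    [-0.2, [35, 15, 8], 0.132],
    [-0.2, [36, 10, 8], 0.132],
    [-0.2, [38, 5, 8], 0.132],
    [-0.2, [38, 0, 8], 0.132],
    [-0.2, [37, -4, 9], 0.132],
    [-0.2, [0, 0, 0], 0],
    [-0.2, [0, 0, 0], 0]
  ]
}}

```text
t: 6.6
tool_pos: [0.4258, 0.3039, 0.148]
orientation: [-1.958, -2.457, 0.002]
force: [0.3, -0.2, 1.2]
opening: 0.0371
```

Run:
```python
from h import *
s=robot.read_state();print(s["tool_pos"],s["force"],np.rad2deg(phi(s)),s["opening"])
print(totool(np.array([.427,.304,.15])-s["tool_pos"],phi(s)))
c=optics.read_camera("scene");crop(c,230,130,470,330,3,"pics/s6.png")
c=optics.read_camera("top");crop(c,150,110,410,270,3,"pics/t6.png")
```

```text
[0.42583242 0.30390769 0.14799619] [ 0.28458987 -0.18984303  1.20083273] 12.904692158882284 0.03713267521128203
[-0.2  1.2 -2. ]
```

View pics/s6.png

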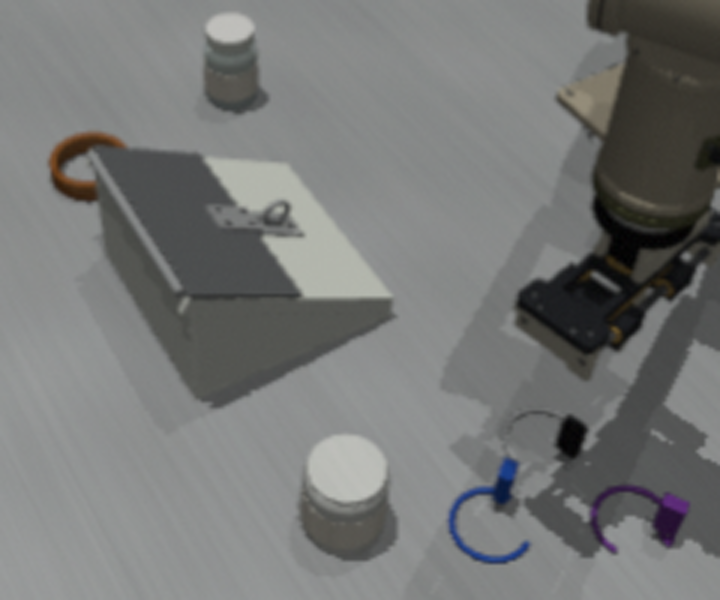

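View pics/t6.png

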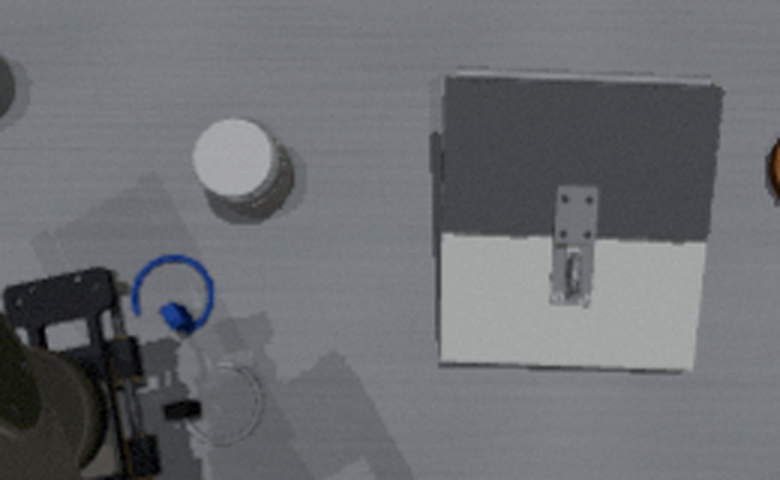

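Run:
```python
from h import *
c=optics.read_camera("top")
print(back(c,[150+168/3,110+312/3],.056),back(c,[150+185/3,110+322/3],.016),back(c,[150+195/3,110+330/3],.003))
```

```text
[[0.50924956 0.3125731  0.056     ]] [[0.50317673 0.30915749 0.016     ]] [[0.49681421 0.30355967 0.003     ]]
```

Request:
{"op": "send_rows", "data": {
  "targets": [
    [-0.2, [0, 1, 30], 0],
    [-0.2, [0, 0, 30], 0],
    [-0.2, [0, 0, 20], 0]
  ]
}}

```text
t: 7.05
tool_pos: [0.4278, 0.3024, 0.067]
orientation: [-1.964, -2.452, 0.002]
force: [-0.2, 0.7, -0.3]
opening: 0.0374
```

Request:
{"op": "send_rows", "data": {
  "targets": [
    [-0.2, [0, 0, 20], 0],
    [-0.2, [0, 0, 15], 0],
    [-0.2, [0, 0, 7], 0],
    [-0.2, [0, 0, 0], 0],
    [-1, [0, 0, 0], 0],
    [-1, [0, 0, 0], 0],
    [-1, [0, 0, 0], 0],
    [-1, [0, 0, 0], 0],
    [-1, [0, 0, 0], 0],
    [-1, [0, 0, 0], 0]
  ],
  "newtons": 35
}}

```text
t: 8.05
tool_pos: [0.4282, 0.3044, 0.0275]
orientation: [1.963, 2.453, 0.002]
force: [-0.9, 0.6, 6.9]
opening: 0.0133
```

Request:
{"op": "send_rows", "data": {
  "targets": [
    [-1, [0, 0, -10], 0],
    [-1, [0, 0, -30], 0],
    [-1, [0, 0, -40], 0],
    [-1, [0, 0, -40], 0],
    [-1, [0, 0, -30], 0],
    [-1, [0, 0, 0], 0],
    [-1, [0, 0, 0], 0]
  ]
}}

```text
t: 8.75
tool_pos: [0.428, 0.3042, 0.1775]
orientation: [1.962, 2.452, 0.003]
force: [-0.0, 1.0, -1.5]
opening: 0.0141
```

Run:
```python
from h import *
s=robot.read_state();print(s["tool_pos"],s["force"],np.rad2deg(phi(s)),s["opening"])
c=optics.read_camera("scene");crop(c,370,150,530,290,5,"pics/s7.png")
c=optics.read_camera("top");crop(c,150,190,290,290,5,"pics/t7.png")
```

```text
[0.42796962 0.30417519 0.1775184 ] [-0.02649098  1.00062529 -1.51499676] 12.666488010267011 0.014130104361136294
```

View pics/s7.png

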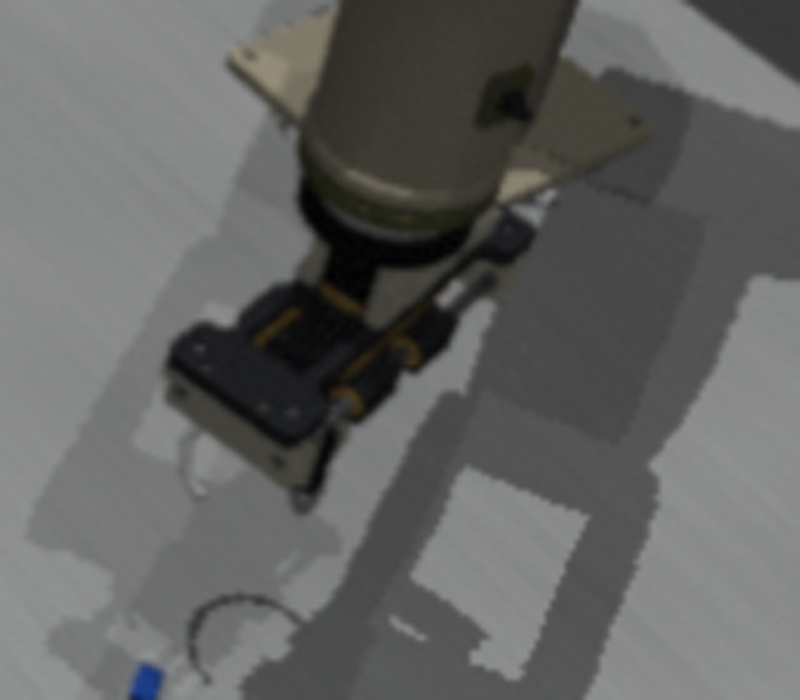

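View pics/t7.png

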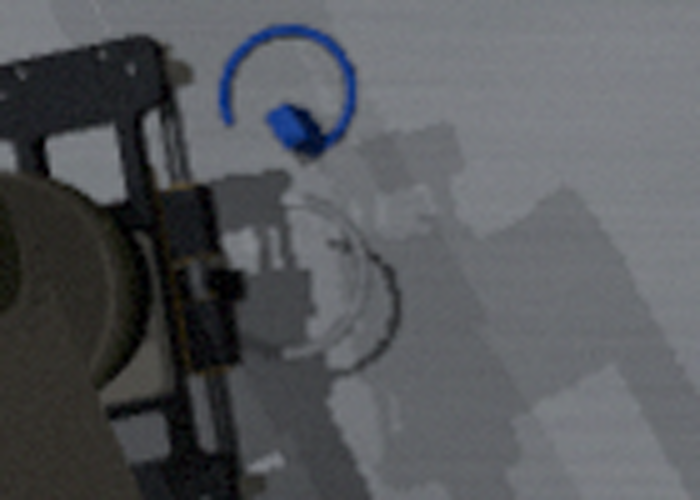

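```bash
cat >> h.py <<'E'
an=np.deg2rad(np.arange(80,-171,-10)); ARC=np.c_[.035*np.cos(an),.035*np.sin(an),0*an]
def held(s,d=0,zoff=-.0275+.003,pitch=0):
    f=phi(s); x=np.array([np.sin(f),-np.cos(f),0]); y=np.array([np.cos(f),np.sin(f),0])
    t=s["tool_pos"]; g=t-[0,0,.019]*0
    # pitch about jaw axis thru grasp point (19mm above TCP)
    u=ARC[:,0]+.026+d; w=np.full(len(u),zoff-.019)
    return t+[0,0,.019]+np.outer(u*np.cos(pitch)+w*np.sin(pitch),x)+np.outer(ARC[:,1],y)+np.outer(-u*np.sin(pitch)+w*np.cos(pitch),[0,0,1])
E
python3 - <<'E'
from h import *
s=robot.read_state()
P=held(s)
c=optics.read_camera("scene");crop(c,395,225,445,265,15,"pics/s8.png",proj(c,P))
c=optics.read_camera("top");crop(c,185,220,245,270,13,"pics/t8.png",proj(c,P))
E
```

```text
Traceback (most recent call last):
  File "h.py", line 41, in held
    t=s["tool_pos"]; g=t-[0,0,.019]*0
                       ~^~~~~~~~~~~~~
ValueError: operands could not be broadcast together with shapes (3,) (0,)
```

```bash
sed -i 's/; g=t-\[0,0,.019\]\*0//' h.py
python3 - <<'E'
from h import *
s=robot.read_state()
P=held(s)
c=optics.read_camera("scene");crop(c,395,225,445,265,15,"pics/s8.png",proj(c,P))
c=optics.read_camera("top");crop(c,185,220,245,270,13,"pics/t8.png",proj(c,P))
E
```

```text
(no output)
```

View pics/s8.png

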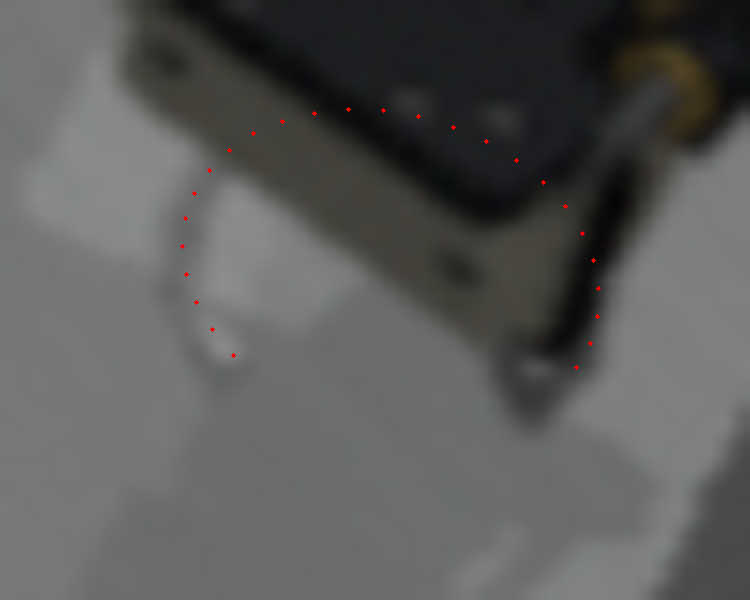

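View pics/t8.png

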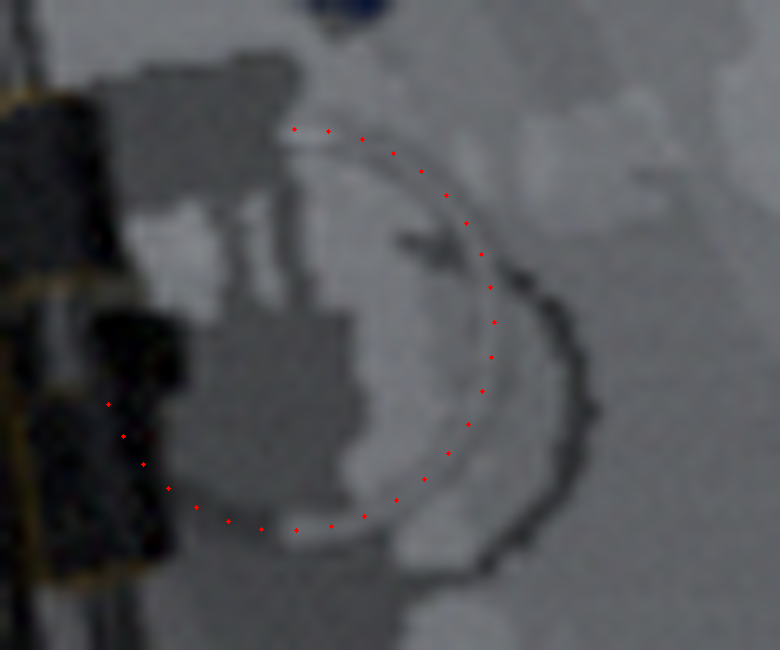

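Run:
```python
from h import *
from fit import binw,lidp,th
b=np.load("bin.npy")
t=np.linspace(0,2*np.pi,24,endpoint=False)
def eyew(P): # eye frame->world
    P=np.atleast_2d(P);ex=np.array([np.cos(th),0,np.sin(th)]);ez=np.array([-np.sin(th),0,np.cos(th)])
    o=np.array([-.11+.092*np.cos(th)-.016*np.sin(th),0,.03+.092*np.sin(th)+.016*np.cos(th)])
    return binw(b,o+P[:,:1]*ex+P[:,1:2]*[0,1,0]+P[:,2:]*ez)
P=eyew(np.c_[.013*np.cos(t),0*t,.013*np.sin(t)])
b0=b.copy();b0[3]=0
Q=lidp(b0,[[0,.11,.005],[0,-.11,.005],[-.129,.11,.005],[-.129,-.11,.005],[-.191,.017,.005],[-.191,-.017,.005],[-.191,.017,.0],[-.191,-.017,.0]])
Q=np.r_[Q,binw(b,[[-.11,.11,.03],[-.11,-.11,.03]])]
for n,w in(("scene",(255,160,365,240)),("top",(285,125,395,240))):
    c=optics.read_camera(n);crop(c,*w,5 if n=="top" else 7,f"pics/{n}9.png",proj(c,np.r_[P,Q]))
```

View pics/scene9.png

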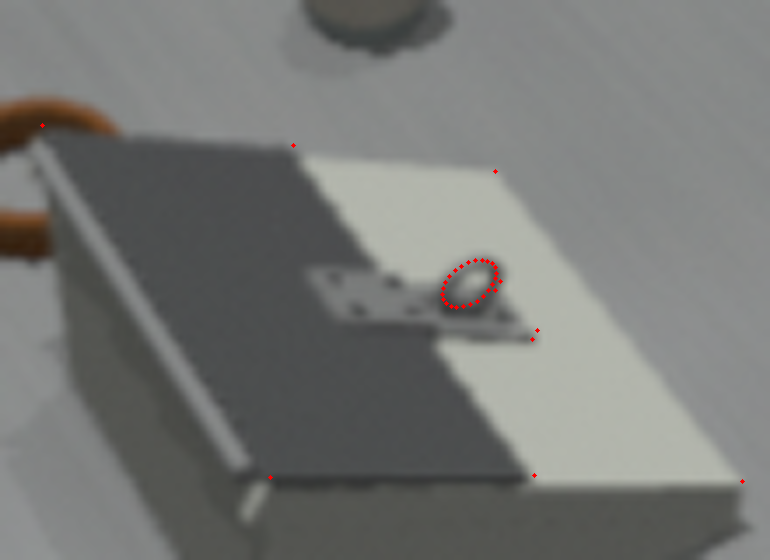

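View pics/top9.png

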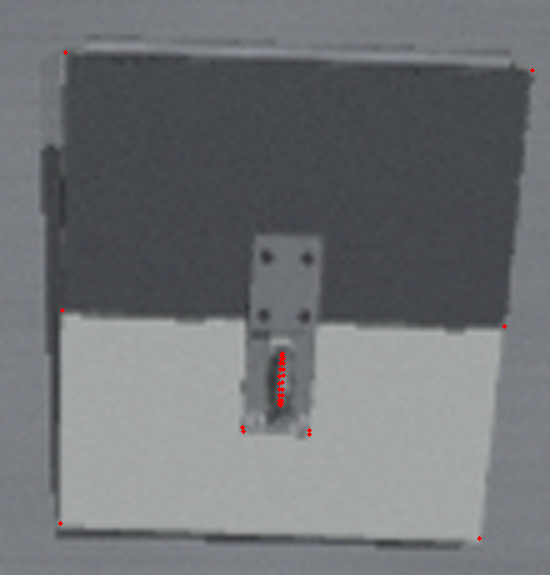

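Run:
```python
from h import *
s=robot.read_state();f=phi(s)
plan(s["tool_pos"],f,[.5159,-.0047,.175],.51,10)
```

```text
[[-32.0, 2.0, 0.0], 0.051]
[[-32.0, 4.0, 0.0], 0.051]
[[-32.0, 5.0, 0.0], 0.051]
[[-31.0, 7.0, 0.0], 0.051]
[[-31.0, 8.0, 0.0], 0.051]
[[-30.0, 10.0, 0.0], 0.051]
[[-30.0, 11.0, 0.0], 0.051]
[[-30.0, 13.0, 0.0], 0.051]
[[-28.0, 15.0, 0.0], 0.051]
[[-28.0, 16.0, 0.0], 0.051]
end [ 0.51622267 -0.00456942  0.17513987] -16.561734473638037
```

Request:
{"op": "send_rows", "data": {
  "targets": [
    [-1, [-32, 2, 0], 0.051],
    [-1, [-32, 4, 0], 0.051],
    [-1, [-32, 5, 0], 0.051],
    [-1, [-31, 7, 0], 0.051],
    [-1, [-31, 8, 0], 0.051],
    [-1, [-30, 10, 0], 0.051],
    [-1, [-30, 11, 0], 0.051],
    [-1, [-30, 13, 0], 0.051],
    [-1, [-28, 15, 0], 0.051],
    [-1, [-28, 16, 0], 0.051],
    [-1, [0, 0, 0], 0],
    [-1, [0, 0, 0], 0]
  ]
}}

```text
t: 10.25
tool_pos: [0.5166, -0.0045, 0.1759]
orientation: [-2.518, -1.876, 0.001]
force: [0.0, 0.1, -1.0]
opening: 0.0139
```

```bash
cat > chk.py <<'E'
from h import *
from fit import binw,th
import sys
b=np.load("bin.npy")
E=np.array([.5435,-.0305,.0873])
t=np.linspace(0,2*np.pi,24,endpoint=False)
bx=np.array([np.cos(b[2]),np.sin(b[2]),0]);
RING=E+.013*(np.outer(np.cos(t),bx)+np.outer(np.sin(t),[0,0,1]))
def target(psi,z=None):
    a=np.deg2rad(psi)+b[2]; C=E-.035*bx
    return np.r_[(C-.026*np.array([np.cos(a),np.sin(a),0]))[:2], E[2]+.0245], a+np.pi/2
if __name__=="__main__":
    s=robot.read_state();n=sys.argv[1];psi=float(sys.argv[2])
    T,f=target(psi)
    print("tcp",s["tool_pos"],"F",s["force"],"phi",np.rad2deg(phi(s)),"open",s["opening"])
    print("err mm tool",totool(T-s["tool_pos"],phi(s)),"turn",round(phi(s)-f,4))
    P=held(s)
    c=optics.read_camera("scene");crop(c,290,155,370,220,9,f"pics/s{n}.png",proj(c,np.r_[P,RING]) if len(sys.argv)>3 else ())
    c=optics.read_camera("top");crop(c,310,170,375,235,9,f"pics/t{n}.png",proj(c,np.r_[P,RING]) if len(sys.argv)>3 else ())
    A=cv2.imread(f"pics/s{n}.png");B=cv2.imread(f"pics/t{n}.png")
    h=max(len(A),len(B)); pad=lambda i:cv2.copyMakeBorder(i,0,h-len(i),0,0,cv2.BORDER_CONSTANT)
    m=np.hstack([pad(A),pad(B)]);m=cv2.resize(m,(798,int(798*h/m.shape[1])));cv2.imwrite(f"pics/m{n}.png",m)
E
python3 chk.py 10 -105 o
```

```text
tcp [ 0.51662591 -0.00449419  0.1759202 ] F [ 0.02165118  0.13363744 -0.96848534] phi -16.62901547222966 open 0.013855809382834535
err mm tool [-0.4 -0.7 64.1] turn -0.0021
```

View pics/m10.png

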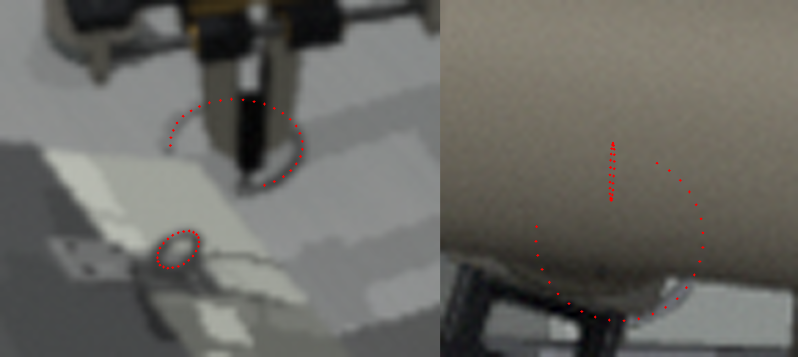

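Request:
{"op": "send_rows", "data": {
  "targets": [
    [-1, [0, -1, 20], 0],
    [-1, [0, 0, 20], 0],
    [-1, [0, 0, 14], 0],
    [-1, [0, 0, 8], 0],
    [-1, [0, 0, 2], 0],
    [-1, [0, 0, 0], 0]
  ]
}}

```text
t: 10.95
tool_pos: [0.5162, -0.0035, 0.1128]
orientation: [2.518, 1.879, 0.0]
force: [0.2, 0.3, -0.7]
opening: 0.0138
```

```bash
python3 chk.py 11 -105 o
```

```text
tcp [ 0.51615091 -0.00354632  0.11284013] F [ 0.23906938  0.29168289 -0.71060368] phi -16.52994628196737 open 0.013753144161930781
err mm tool [-1.1  0.1  1. ] turn -0.0004
```

View pics/m11.png

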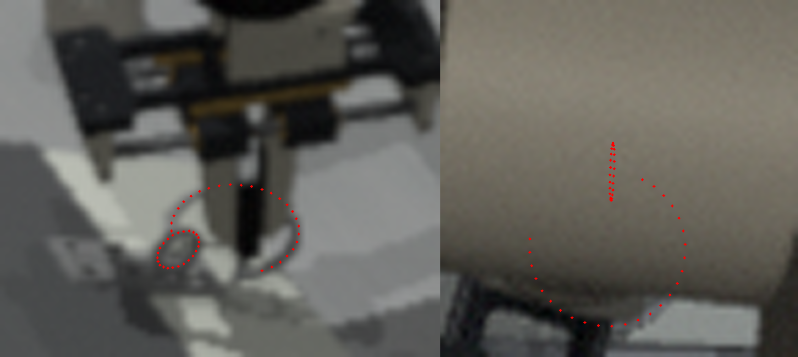

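Request:
{"op": "send_rows", "data": {
  "targets": [
    [-1, [-1, 0, 1], 0],
    [-1, [-0.1, -2.6, 0], -0.1],
    [-1, [-0.1, -2.6, 0], -0.1],
    [-1, [-0.1, -2.6, 0], -0.1],
    [-1, [-0.1, -2.6, 0], -0.1],
    [-1, [-0.1, -2.6, 0], -0.1],
    [-1, [-0.1, -2.6, 0], -0.1],
    [-1, [0, 0, 0], 0]
  ]
}}

```text
t: 11.85
tool_pos: [0.5005, -0.005, 0.1121]
orientation: [1.848, 2.539, 0.001]
force: [-0.0, -0.1, -1.3]
opening: 0.0138
```

```bash
python3 chk.py 12 -70.6 o
```

```text
tcp [ 0.50052285 -0.00495463  0.11212923] F [-0.00481001 -0.14350376 -1.25216209] phi 17.899879333643916 open 0.013783645760414043
err mm tool [0.1 0.  0.3] turn 0.0001
```

View pics/m12.png

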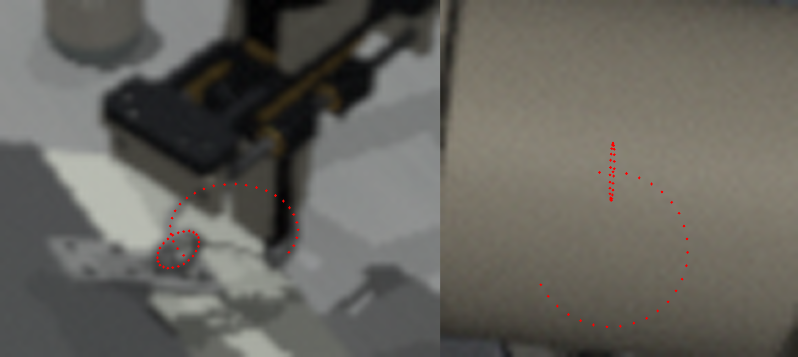

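Run:
```python
from h import *
c=optics.read_camera("scene");crop(c,305,185,345,215,18,"pics/s13.png")
```

```text
(no output)
```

View pics/s13.png

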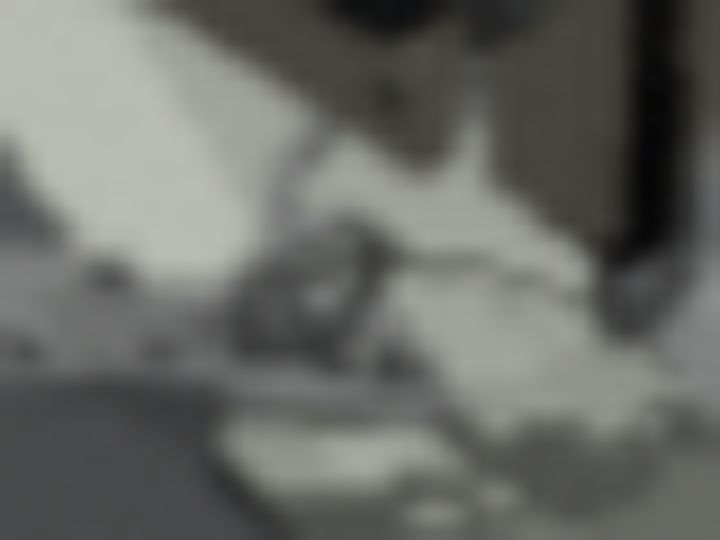

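Request:
{"op": "send_rows", "data": {
  "targets": [
    [-1, [-0.1, -2.6, 0], -0.1],
    [-1, [-0.1, -2.6, 0], -0.1],
    [-1, [-0.1, -2.6, 0], -0.1],
    [-1, [-0.1, -2.6, 0], -0.1],
    [-1, [-0.1, -2.6, 0], -0.1],
    [-1, [-0.1, -2.6, 0], -0.1],
    [-1, [0, 0, 0], 0]
  ]
}}

```text
t: 12.7
tool_pos: [0.4877, -0.0136, 0.1117]
orientation: [1.018, 2.972, -0.0]
force: [-0.5, 0.7, -0.6]
opening: 0.0136
```

```bash
python3 chk.py 14 -36.2
python3 - <<'E'
from h import *
c=optics.read_camera("scene");crop(c,300,180,350,215,15,"pics/s15.png")
E
```

```text
tcp [ 0.48770667 -0.01361072  0.11171552] F [-0.54689414  0.72239204 -0.55985188] phi 52.168729917205944 open 0.013566549781942655
err mm tool [-0.2  0.1 -0.1] turn -0.0022
```

View pics/s15.png

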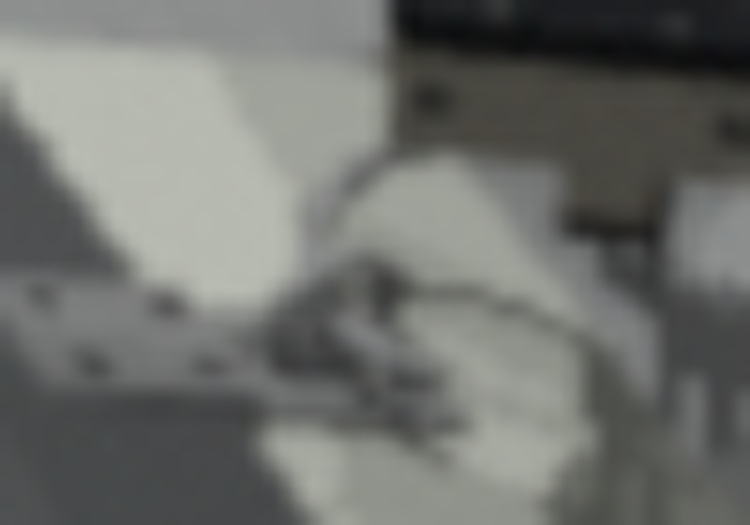

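The bar now comes out of the eye on the +y side, around (380,350) in the crop. I'll finish the turn.

Request:
{"op": "send_rows", "data": {
  "targets": [
    [-1, [-0.1, -2.7, 0], -0.105],
    [-1, [-0.1, -2.7, 0], -0.105],
    [-1, [-0.1, -2.7, 0], -0.105],
    [-1, [-0.1, -2.7, 0], -0.105],
    [-1, [-0.1, -2.7, 0], -0.105],
    [-1, [-0.1, -2.7, 0], -0.105],
    [-1, [0, 0, 0], 0]
  ]
}}

```text
t: 13.55
tool_pos: [0.4821, -0.0285, 0.1117]
orientation: [0.048, 3.141, -0.0]
force: [0.9, -0.2, -0.8]
opening: 0.0137
```

```bash
python3 chk.py 16 0
python3 - <<'E'
from h import *
c=optics.read_camera("scene");crop(c,300,180,350,215,15,"pics/s17.png")
E
```

```text
tcp [ 0.48213146 -0.02849935  0.1116545 ] F [ 0.94094437 -0.21075318 -0.79257178] phi 88.24300738430709 open 0.013727096235474932
err mm tool [-0.4 -0.4 -0.1] turn -0.0044
```

View pics/s17.png

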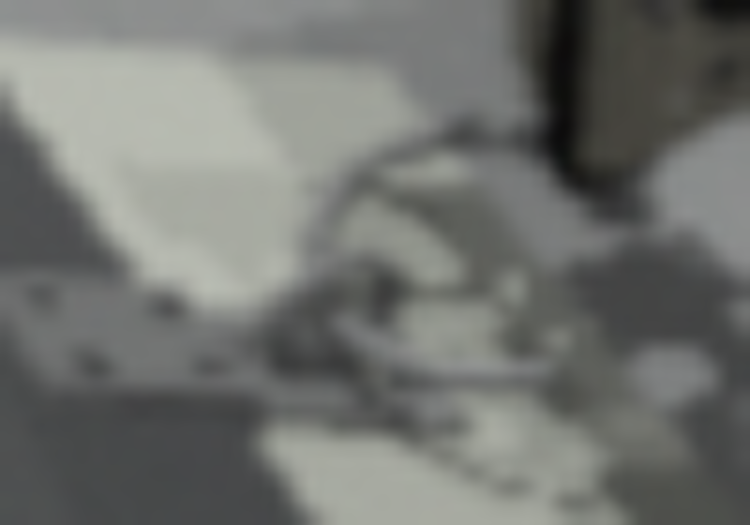

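Request:
{"op": "send_rows", "data": {
  "targets": [
    [-1, [0, 0, 2.5], 0],
    [-1, [0, 0, 2.5], 0],
    [-1, [2.9, 0, 4.4], 0],
    [-1, [2.6, 0, 4.5], 0],
    [-1, [2.2, 0, 4.7], 0],
    [-1, [0, 0, 0], 0]
  ],
  "newtons": 6
}}

```text
t: 14.3
tool_pos: [0.4735, -0.028, 0.0921]
orientation: [-0.047, -3.14, -0.0]
force: [-0.2, -1.0, -0.4]
opening: 0.0139
```

```bash
python3 chk.py 18 0
python3 - <<'E'
from h import *
c=optics.read_camera("scene");crop(c,300,175,370,225,11,"pics/s19.png")
E
```

```text
tcp [ 0.47351283 -0.02803186  0.09208721] F [-0.16922926 -0.96173089 -0.37900992] phi 88.28281913609 open 0.013921065050974181
err mm tool [ -9.   -0.6 -19.7] turn -0.0037
```

View pics/s19.png

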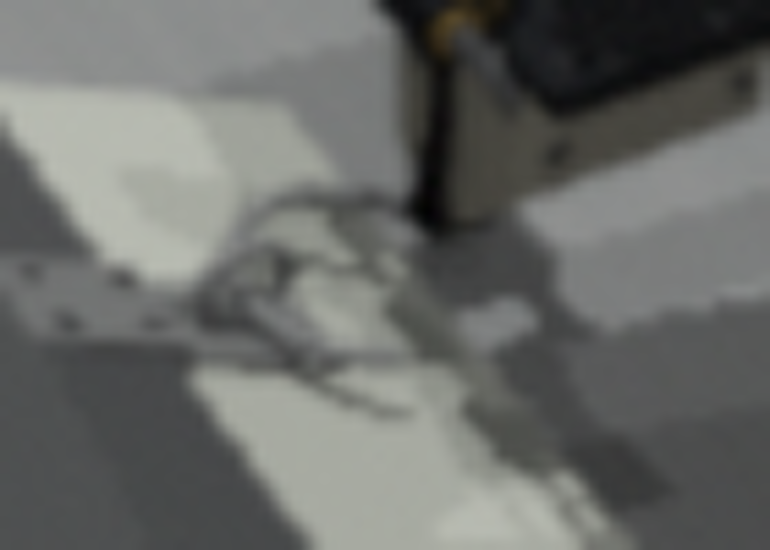

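Request:
{"op": "send_rows", "data": {
  "targets": [
    [-1, [1.9, 0, 4.9], 0],
    [-1, [1.6, 0, 5], 0],
    [-1, [0.7, 0, 2.5], 0],
    [-1, [0, 0, 0], 0]
  ]
}}

```text
t: 14.85
tool_pos: [0.4698, -0.028, 0.0801]
orientation: [-0.047, -3.141, -0.0]
force: [0.7, -0.2, -1.3]
opening: 0.0143
```

```bash
python3 chk.py 20 0
python3 - <<'E'
from h import *
c=optics.read_camera("scene");crop(c,300,175,370,225,11,"pics/s21.png")
E
```

```text
tcp [ 0.46975294 -0.02799554  0.08006047] F [ 0.70576181 -0.172615   -1.32959865] phi 88.28871675974817 open 0.014276478083846005
err mm tool [-12.8  -0.5 -31.7] turn -0.0036
```

View pics/s21.png

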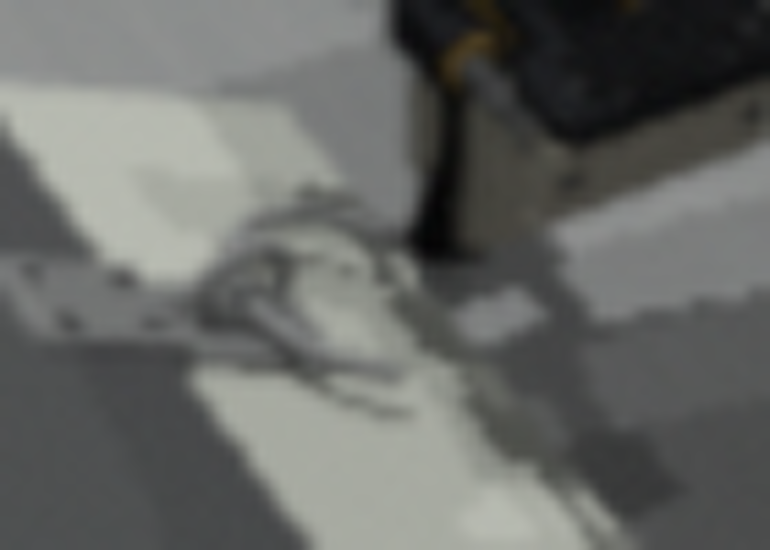

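Request:
{"op": "send_rows", "data": {
  "targets": [
    [-1, [0.5, 0, 2], 0],
    [-1, [0, 0, 0], 0]
  ],
  "newtons": 3
}}

```text
t: 15.2
tool_pos: [0.4696, -0.028, 0.0785]
orientation: [-0.047, -3.141, -0.0]
force: [-0.4, -0.1, -1.7]
opening: 0.0138
```

Request:
{"op": "send_rows", "data": {
  "targets": [
    [-0.65, [0, 0, 0], 0],
    [-0.6, [0, 0, 0], 0],
    [-0.5, [0, 0, 0], 0],
    [-0.4, [0, 0, 0], 0],
    [-0.3, [0, 0, 0], 0]
  ]
}}

```text
t: 15.7
tool_pos: [0.4697, -0.028, 0.0787]
orientation: [-0.047, -3.141, -0.0]
force: [0.0, 0.2, 0.6]
opening: 0.0308
```

```bash
python3 chk.py 22 0
python3 - <<'E'
from h import *
c=optics.read_camera("scene");crop(c,300,175,370,225,11,"pics/s23.png")
E
```

```text
tcp [ 0.46966146 -0.02799242  0.07866465] F [0.01119001 0.17449364 0.55681135] phi 88.29390611664708 open 0.03078432180208821
err mm tool [-12.9  -0.5 -33.1] turn -0.0035
```

View pics/s23.png

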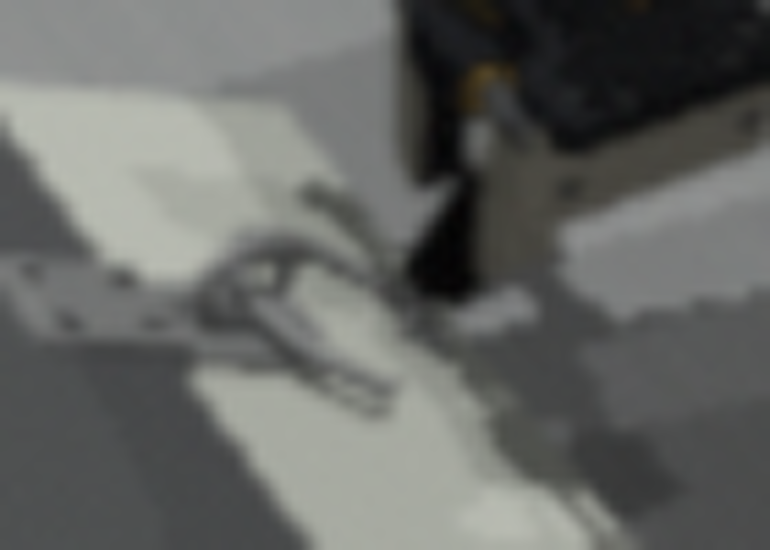

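Request:
{"op": "send_rows", "data": {
  "targets": [
    [-0.1, [0, 0, 0], 0],
    [-0.1, [0, 0, 0], 0],
    [-0.1, [0, 0, -8], 0],
    [-0.1, [0, 0, -15], 0],
    [-0.1, [0, 0, -25], 0],
    [-0.1, [0, 0, -35], 0],
    [-0.1, [0, 0, -35], 0],
    [-0.1, [20, -40, 0], 0],
    [-0.1, [20, -45, 0], 0],
    [-0.1, [20, -45, 0], 0],
    [-0.1, [20, -45, 0], 0],
    [-0.1, [20, -45, 0], 0]
  ]
}}

```text
t: 17.05
tool_pos: [0.3622, -0.2465, 0.1976]
orientation: [0.046, 3.14, -0.002]
force: [0.3, -1.6, 0.0]
opening: 0.0419
```

Request:
{"op": "send_rows", "data": {
  "targets": [
    [-0.1, [0, -45, 0], 0],
    [-0.1, [0, -45, 0], 0],
    [-0.1, [0, 0, 0], 0],
    [-0.1, [0, 0, 0], 0],
    [-0.1, [0, 0, 0], 0]
  ]
}}

```text
t: 17.55
tool_pos: [0.3606, -0.3341, 0.1969]
orientation: [0.046, 3.141, 0.001]
force: [-0.3, -0.2, 1.0]
opening: 0.042
```

Run:
```python
from h import *
s=robot.read_state();print(s["t"],s["tool_pos"],s["force"])
c=optics.read_camera("scene");crop(c,290,165,370,225,10,"pics/s24.png");cv2.imwrite("pics/sf.png",c["color"][:,:,::-1])
c=optics.read_camera("top");crop(c,310,170,375,225,11,"pics/t24.png");cv2.imwrite("pics/tf.png",c["color"][:,:,::-1])
```

```text
17.55 [ 0.36059587 -0.33413357  0.19688048] [-0.26421499 -0.20260924  0.96048657]
```

View pics/s24.png

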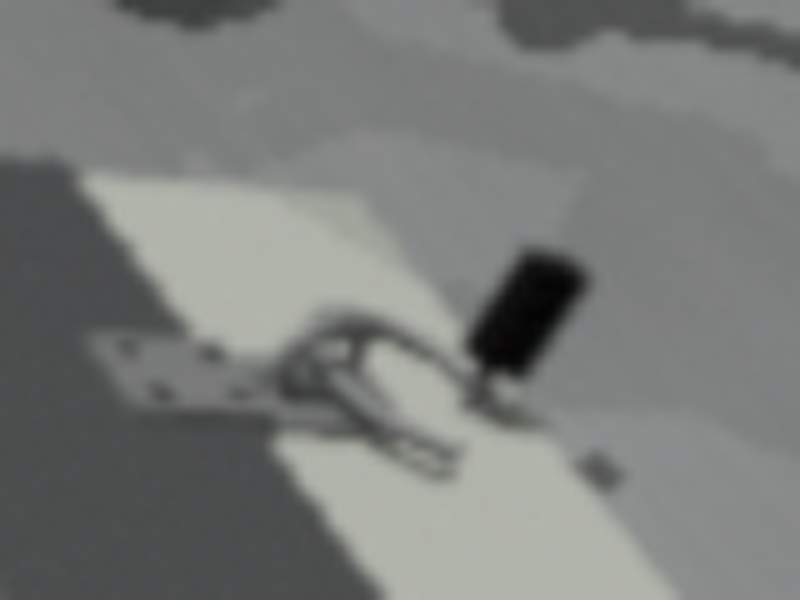

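View pics/t24.png

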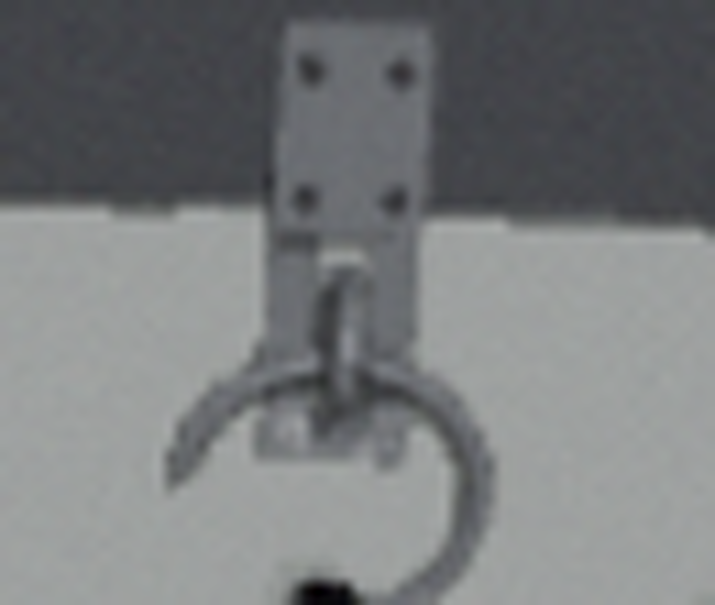

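View pics/tf.png

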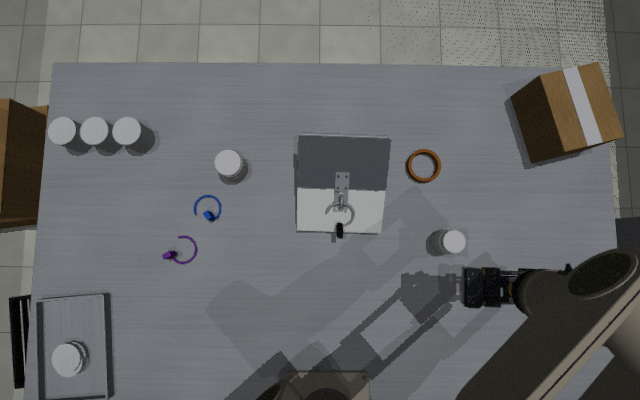

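Request:
{"op": "send_rows", "data": {
  "targets": [
    [-0.1, [0, 0, 0], 0],
    [-0.1, [0, 0, 0], 0],
    [-0.1, [0, 0, 0], 0],
    [-0.1, [0, 0, 0], 0],
    [-0.1, [0, 0, 0], 0],
    [-0.1, [0, 0, 0], 0]
  ]
}}

```text
t: 18.25
tool_pos: [0.3605, -0.3349, 0.1966]
orientation: [-0.047, -3.141, -0.0]
force: [0.2, -0.2, 0.6]
opening: 0.042
```

Run:
```python
from h import *
import pickle
D=pickle.load(open("d0.pkl","rb"))
for n,f,w in(("scene","sf",(290,165,370,225)),("top","tf",(310,170,375,240))):
    c=optics.read_camera(n); o=cv2.imread(f"pics/{f}.png")[:,:,::-1].astype(int)
    u0,v0,u1,v1=w;d=np.abs(c["color"].astype(int)-o)[v0:v1,u0:u1];print(n,d.max(),d.mean())
    for k in("jar","can","tape"):
        a=D[n,k][0]["point"];r=optics.cut_out(n,k);print(k,np.round(a,1),[np.round(x["point"],1) for x in r[:1]])
print(ticket.close_job())
```

```text
scene 30 0.6490277777777778
jar [310.8 147.9] [array([309.4, 150.9])]
can [347.2 291.5] [array([346.3, 293.2])]
tape [252.9 180.3] [array([253.5, 179.5])]
top 19 1.6853479853479854
jar [449.9 240.6] [array([451.6, 240.7])]
can [231.3 164.2] [array([231.4, 162.6])]
tape [430.6 159. ] [array([427.5, 157.2])]
the job is handed in; nothing more can be done
None
```

I shut the lid, threaded the steel pin (black grip) through the eye, and handed the job in at about 18.5 s of the 67 s allowed.

- **Lid:** I pressed it down until it hit its stop, where the vertical force rose to about 12 N. Later pictures show it flat on the slope with the strap over the eye.
- **Pin:** The tool can only point straight down, so I threaded the pin with its bend level rather than square to the slope. I met only about 1 N of force. I then let it swivel down to the slope and released it.
- **Last checks:** The final pictures show the bar running through the eye about mid-bend, the pin hanging on the apron and the robot clear. Two pictures 0.7 s apart showed almost no change around the pin. They differed by up to 30 grey levels at single pixels and under 2 on average, so I took it to be at rest.
- **Jar, can and tape:** I never went near them on purpose. Their detected positions moved by up to 3 pixels between first and last pictures, with no consistent direction between the two cameras. I put that down to detector noise.
- **Disagreement:** My model's projections into the scene camera came out about 1 pixel off. I relied on the top camera for the pin and eye positions.

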